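# Seat a sealer jaw block in a tilted setting jig

### The arm

A 6-joint arm with a two-finger parallel gripper is mounted at the origin on the work surface; the furniture and walls round the work are solid. World frame = base frame: x ahead of the robot, y to its left, z up, the work surface at z = 0. Lengths are in m, angles in rad, forces in N, time in s.
With the tool pointing down it reaches from about 0.425 to 0.95 m from the base axis. Payload 3.5 kg.
Tool frame: the origin (TCP) lies midway between the tips of the shut fingers; the grasp point (between the pads) lies 19 mm behind it; z points along the fingers, y is the line along which they close (so a half turn about z gives the same grasp; the last joint's range is limited). The gripper opens to 85 mm and grips with 20 to 120 N. Pads are 22 mm wide; open, the fingers measure 114 mm over their backs; the gripper's body (76 mm by 85 mm) begins 54 mm behind the grasp point. The pads swing forward as they close: fully open they stand 13 mm farther back than shut.
Start: joints at [1.081, 0.286, 1.577, -0, 1.279, -0.15], TCP at [0.225, 0.636, 0.193] pointing down, gripper open.
Joint ranges: [-2.77, 2.77], [-0.9, 2.22], [0.21, 2.48], [-1.53, 4.67], [0.24, 2.81], [-2.84, 2.84]. Speed limits (rad/s): [2.79, 2.79, 3.14, 3.14, 3.14, 3.14].

### API

Orientations are given as a unit quaternion [x, y, z, w].
In Python, from plant import ctrl gives the robot as it stands. The module is installed in compiled form; this text tells all that it offers.
- The arm moves only by the shell command python3 -m inch 'ROWS' [FORCE]. ROWS is JSON, a list of rows, each a list of 5 numbers: the closure, from 0 (fully open) to 1 (shut), then the shift along the tool's x, y, z in m, then the turn about the tool's z in degrees. A call has 1 to 5 rows; each row is the pose to reach, as a shift and turn from the pose commanded when the call began, along the tool's axes at that moment; what a row does not reach only later rows make up. A row lasts 1/12 s, in which the tool goes at most 41.7 mm and 7.16 degrees, less where a joint would pass 70% of its speed; a pose out of reach is approached as far as the arm can. A call with a gripper value outside its range is refused whole. The fingers move at their own pace and stop on an object; FORCE is the grip in N (left out, the last holds). Time passes only in rows, so rows that repeat a pose let the fingers close. It gives the time, the measured TCP pose, the force, the opening and the grip force at its end, in the units of the state.
- ctrl.get_state(): the state, without advancing time (a new reading comes with each control period).
- ctrl.read_camera(name): name is "scene" or "top" or "wrist"; returns a dict with "pixels" (384x512x3 uint8, red, green, blue), "depth" (384x512 float32, m along the optical axis (not along the pixel's ray), 0 where there is no reading), "fx", "fy", "cx", "cy" (pixels), "D" ([k1, k2, p1, p2, k3] as OpenCV has them; the pictures are not rectified), "xyz" and "rotation" of the camera in the world; the wrist camera has in their place "mount" (4x4, takes a point from camera to tool coordinates, whose origin is the TCP and whose axes are the flange's). Camera axes: x right, y down, z forward; pixel columns grow to the right and rows downward; lengths in m; the calibration is good to about 2 mm. A picture is of the moment at which its call begins: read the wrist's pose just before it.
- ctrl.sign_off(): hands the job in; it is judged then, once.
Trained networks look in a picture, given as the dict that the camera call returned (one of the last four; its "shot" number tells which), for a name from the list of things; names that differ only in an ending like _2 or _b are one class to them, and where a whole thing is asked for, a point or a joint stands for the part that bears it (a point fixed in the world has none). Each returns a list of dicts, best first, with "score" (0 to 1); they miss things now and then, are a little off and sometimes report something else, mostly with a low value. They report only what shows in the picture. A call takes as long as a camera call. They do not tell look-alikes from the thing itself.
- ctrl.spot_in(query, picture): "at" ([column, row] in pixels, amid what is visible of it).
- ctrl.tip_of(query, picture): "at" ([column, row] in pixels: a listed point, or the origin of a listed thing).
The state is a dict: "time": time; "qpos": joint angles; "dq": joint speeds; "joint_efforts": joint torques, N m; "eef_pos": TCP position; "tcp_rot": TCP orientation; "contact_force": force on the tool from outside, world axes, zero at the start; "wrist_torque": the same for the moment, N m; "opening": opening from 0.0 (shut) to 1.0 (fully open); "finger_force": force on a finger pad.
Only numpy, scipy, OpenCV 4.12 (cv2) and the standard library are available. Lean on these libraries where they do the work, as an engineer would, in place of code of your own. Each camera call takes 0.05 s, during which the arm holds its last target. There are 200 camera calls.

### The job

Set the aluminium jaw block lengthwise on the upper part of the jig's tilted plate, well clear of the side fence, and let go so that it slides by itself down against the fence until the spring roller stops it. Then press it on down the slope, past the roller and along the fence, until it is fully home on the rubber-tipped end stop: gently, with no more than 20 N on the stop. Let go of it there and leave the spice jar, the mushroom and the marker alone.

Things in the scene. Friction and masses are not known exactly. Their poses are not given: they have to be found in the camera images.
- jaw_block: Loose aluminium block 90 (x) x 48 (y) x 30 (z) mm with vertical corners chamfered 8 mm at 45 degrees, a black rubber strip along its top and four small screws; it weighs 0.2 to 0.33 kg and either end may lead. Origin at the centre of its underside, x along its length, z up through its top. It starts flat on the table, strip up.
- jig_plate: Tilted plate of the jig (fixed; its place and heading vary), white, very slippery facing. Origin on the white surface at the locating corner; x runs up the slope along the side fence, y across the plate away from the fence, z is its normal. x rises 23 and y 18 degrees, so gravity draws a part to -x and -y. White surface: x -10 to 215, y 0 to 123 mm, at z = 0.
- fence_mid (a point): Middle of the foot of the steel side fence's inner face: x = 105, y = 0, z = 0 mm on the plate. The fence runs from x = 5 to 210, is 9 mm high and 12 mm thick, and faces +y of the plate. A block let go on the upper plate slides to the fence and is stopped by the roller with its centre near x = 83, y = 24 mm.
- roller_rest (a point): Foot of the axis of the black spring roller at rest: x = 38, y = 52 mm on the plate. Roller upright, 16 mm diameter, 26 mm high, so 44 mm clear to the fence. It presses to the fence with 4 N, plus 0.8 N/mm, and is damped: push slowly (about 20 mm/s). It must yield 4 mm; pushing the block past takes 3 to 10 N, and it then holds it. Blue housing: x 21 to 55, y 66 to 96, 26 mm high.
- stop_range (a point): Point x = 0, y = 24, z = 13.5 mm on the plate, on the axis of the end stop's black rubber tip (18 mm diameter, faces up the slope, on a blue block 36 mm wide, 24 mm high). The stop has been set with the tip's face anywhere from 0 to 26 mm up the slope from this point; the setting is not reported: feel for it.
- stop_axis_end (a point): Point x = 26, y = 24, z = 13.5 mm on the plate: the farthest up the slope that the tip's face can be. The tip yields 0.05 mm per newton. Home, the block's centre is 45 mm up the slope from the tip's face (x = 45 to 71), y = 24, z = 0, flat on the plate.
- spice_jar: Bystander: spice jar, 44 mm diameter, 109 mm tall, standing; origin at the centre of its underside.
- mushroom_5: Bystander: brown mushroom cap 57 x 48 x 30 mm; origin at the centre of its underside.
- marker_1: Bystander: white marker pen with black cap, 19 x 132 x 20 mm, lying along its y; origin at the centre of its underside.
Things that resemble listed ones, but are neither listed nor needed, are in the scene too. Leave any purple or red look-alike of the jaw_block alone.

How it is judged:
On the way, in this order (a step that is already met when the one before it is completed fails the run):
1. the block has been let go on the upper part of the plate, clear of the fence (x of jaw_block in the frame of jig_plate above 0.11 m and y of jaw_block in the frame of jig_plate above 0.03 m and z of jaw_block in the frame of jig_plate below 0.006 m and contact force between jaw_block and jig_plate above 0.2 N and contact force between jaw_block and the fingers below 0.05 N), for 0.02 s.
2. it has slid down by itself and rests along the fence against the roller, untouched (x of jaw_block in the frame of jig_plate between 0.076 and 0.095 m and y of jaw_block in the frame of jig_plate below 0.029 m and linear speed of jaw_block below 0.02 m/s and contact force between jaw_block and the fingers below 0.05 N), for 0.2 s.
At the end, for the whole second after the job is handed in: The block lies flat on the plate (within 3 mm and 3 degrees), along the fence (centre within 2.5 mm of its seated distance, 3 degrees), touching the end stop's rubber tip (contact over 0.2 N), at rest and let go (contact force between jaw_block and stop_rubber above 0.2 N and x of jaw_block in the frame of jig_plate below 0.074 m and y of jaw_block in the frame of jig_plate below 0.0265 m and z of jaw_block in the frame of jig_plate below 0.003 m and angle between the x axis of jaw_block and the x axis of jig_plate, either way round below 0.05 rad and angle between the z axis of jaw_block and the z axis of jig_plate, either way round below 0.05 rad and linear speed of jaw_block below 0.01 m/s and contact force between jaw_block and the fingers below 0.05 N).
It fails at once if the end stop is pressed with more than 20 N (contact force between jaw_block and stop_rubber above 20 N).
It fails at once if the spice jar is disturbed (over 20 mm, or tipped) (distance of spice_jar from where it was at the start of the episode above 0.02 m or angle between spice_jar's own z axis and vertical above 0.3 rad).
It fails at once if the mushroom is moved over 20 mm (distance of mushroom_5 from where it was at the start of the episode above 0.02 m).
It fails at once if the marker is moved over 20 mm (distance of marker_1 from where it was at the start of the episode above 0.02 m).
It also fails if it takes over 61 s, if anything falls off the work surface, if the arm or the gripper's body presses on something with over 40 N, if the wrist force passes 120 N, or if a joint passes its speed limit or range.

## Working session

There is one attempt and no reset: what is moved stays moved. The work goes in short steps, Python scripts to look and compute and a shell command to move; the robot and the scene stay as the last step left them, time stands still between calls to the robot, and variables do not carry over. Pictures are saved under pics/ and viewed, at most 10 in all, crops included, and the job is handed in when it is done.

```bash
mkdir -p pics
cat > h.py <<'E'
import numpy as np, cv2
from scipy.spatial.transform import Rotation as R
from plant import ctrl
def cam(name):
    s=ctrl.get_state(); p=ctrl.read_camera(name)
    K=np.array([[p['fx'],0,p['cx']],[0,p['fy'],p['cy']],[0,0,1]])
    if 'mount' in p:
        T=np.eye(4);T[:3,:3]=R.from_quat(s['tcp_rot']).as_matrix();T[:3,3]=s['eef_pos'];T=T@np.array(p['mount'])
    else:
        T=np.eye(4);r=np.array(p['rotation']);T[:3,:3]=r if r.shape==(3,3) else R.from_quat(r).as_matrix();T[:3,3]=p['xyz']
    p['K']=K;p['T']=T;return p
def ray(p,uv):
    x=cv2.undistortPoints(np.array(uv,float).reshape(-1,1,2),p['K'],np.array(p['D'],float)).reshape(-1,2)
    return np.c_[x,np.ones(len(x))]
def world(p,uv,win=2):
    uv=np.atleast_2d(uv);d=[]
    for u,v in uv:
        w=p['depth'][int(max(v-win,0)):int(v+win+1),int(max(u-win,0)):int(u+win+1)];w=w[w>0];d.append(np.median(w) if len(w) else np.nan)
    c=ray(p,uv)*np.array(d)[:,None]
    return c@p['T'][:3,:3].T+p['T'][:3,3]
def atz(p,uv,z):
    d=ray(p,uv)@p['T'][:3,:3].T;o=p['T'][:3,3];return o+d*((z-o[2])/d[:,2])[:,None]
def proj(p,X):
    T=np.linalg.inv(p['T']);rv=cv2.Rodrigues(T[:3,:3])[0]
    return cv2.projectPoints(np.array(X,float).reshape(-1,1,3),rv,T[:3,3],p['K'],np.array(p['D'],float))[0].reshape(-1,2)
def cloud(p):
    v,u=np.mgrid[0:384,0:512];uv=np.c_[u.ravel(),v.ravel()]
    c=ray(p,uv)*p['depth'].reshape(-1,1);X=c@p['T'][:3,:3].T+p['T'][:3,3];X[p['depth'].ravel()==0]=np.nan
    return X.reshape(384,512,3)
def save(p,n,crop=None,k=1):
    im=p['pixels'][:,:,::-1]
    if crop: a,b,c,d=crop;im=im[b:d,a:c]
    cv2.imwrite('pics/'+n,cv2.resize(im,None,fx=k,fy=k,interpolation=2))
E
python3 - <<'E'
from h import *
np.set_printoptions(precision=4,suppress=True)
print(ctrl.get_state())
ims=[]
for n in ['top','scene']:
    p=cam(n);ims.append(p);save(p,n+'0.png',k=1.5)
    for q in ['jaw_block','jig_plate','fence_mid','roller_rest','stop_range','stop_axis_end','spice_jar','mushroom_5','marker_1']:
        for f in ('tip_of',):
            for r in getattr(ctrl,f)(q,p)[:3]: print(n,q,np.round(r['at']),round(r['score'],2),world(p,r['at'])[0])
E
```

```text
{'time': 0.0, 'qpos': array([ 1.081 ,  0.2872,  1.5782,  0.    ,  1.2786, -0.15  ]), 'dq': array([-0.002 ,  0.0003,  0.0003,  0.    , -0.0003, -0.0002]), 'joint_efforts': array([  0.0007, -40.599 , -29.2622,  -0.0002,   0.0059,  -0.    ]), 'eef_pos': array([0.2246, 0.6358, 0.1912]), 'tcp_rot': array([ 0.1691,  0.9856, -0.0011, -0.0004]), 'contact_force': array([-0.1889, -0.4966, -0.8215]), 'wrist_torque': array([-0.0112,  0.0272, -0.0132]), 'finger_force': 0.0, 'opening': 0.9993266846221772}
top jaw_block [212. 174.] 0.88 [0.5573 0.1701 0.0312]
top jaw_block [356. 177.] 0.88 [ 0.554  -0.2515  0.0307]
top jaw_block [266. 248.] 0.72 [0.3446 0.0142 0.0313]
top jig_plate [317. 202.] 0.88 [ 0.4771 -0.1276  0.0583]
top jig_plate [301. 187.] 0.51 [ 0.5142 -0.0771  0.099 ]
top jig_plate [228. 128.] 0.32 [0.6805 0.1247 0.0819]
top fence_mid [316. 201.] 0.4 [ 0.4793 -0.1236  0.0623]
top roller_rest [301. 188.] 0.84 [ 0.5115 -0.0742  0.1098]
top roller_rest [142. 206.] 0.43 [0.4632 0.3716 0.028 ]
top stop_range [310. 202.] 0.98 [ 0.4765 -0.1041  0.0818]
top stop_axis_end [311. 197.] 0.82 [ 0.48
[... 183 characters left out ...]
 ]
scene jaw_block [258. 186.] 0.79 [0.5556 0.1571 0.0156]
scene jaw_block [224. 246.] 0.77 [0.323  0.0117 0.0226]
scene jig_plate [296. 241.] 0.84 [ 0.4767 -0.116   0.0488]
scene fence_mid [322. 216.] 0.94 [ 0.5679 -0.1214  0.0941]
scene roller_rest [295. 217.] 0.65 [ 0.5019 -0.0794  0.098 ]
scene stop_range [288. 234.] 0.77 [ 0.4615 -0.1006  0.0769]
scene stop_range [295. 174.] 0.73 [0.6838 0.1162 0.0225]
scene stop_axis_end [298. 225.] 0.81 [ 0.5058 -0.0909  0.0723]
scene spice_jar [297. 175.] 0.63 [0.6891 0.1107 0.0184]
scene mushroom_5 [197. 162.] 0.6 [0.4581 0.3726 0.0255]
scene mushroom_5 [325. 217.] 0.45 [ 0.5701 -0.1288  0.0939]
scene marker_1 [209. 204.] 0.57 [0.384  0.1819 0.0181]
```

View pics/top0.png

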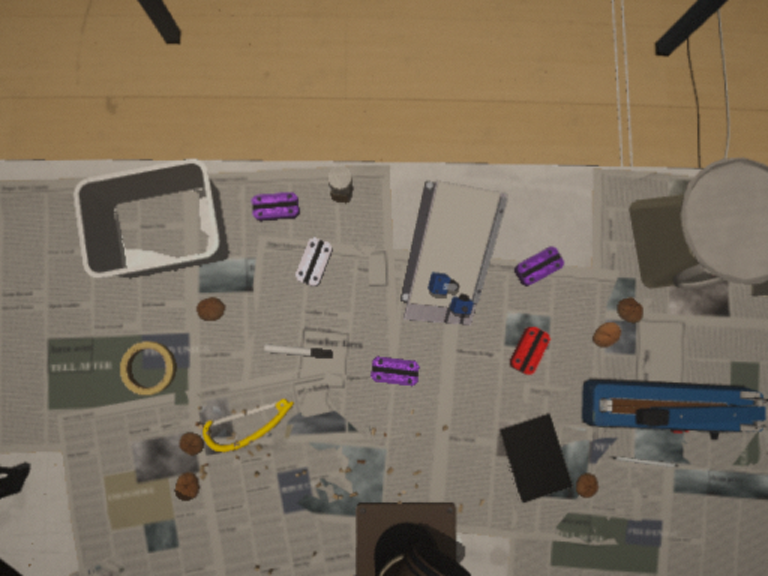

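View pics/scene0.png

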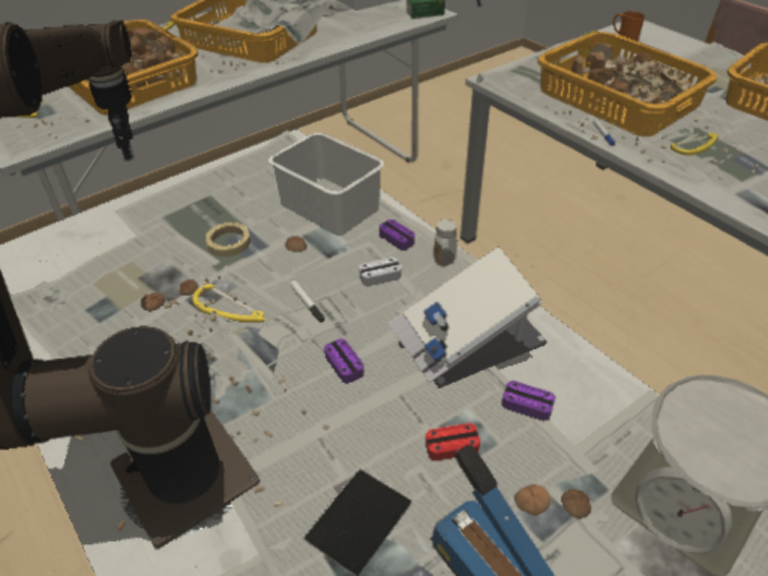

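Candidates (in 512×384 top pixels): purple at (183,137), (360,177) and (263,247), red at (353,233), silver at (209,174). The silver one is the aluminium block. Its long axis runs slightly off the world x axis. The jig is at (303,167), with its fence on the right (world -y) and its stop and roller at the low end near the robot. Next I'll confirm with a crop and fit the plate.

```bash
cat > fit.py <<'E'
from h import *
def frame(head):
    # plate axes given yaw of normal's horizontal direction: nz, x_z=sin23,y_z=sin18
    s,t=np.sin(np.deg2rad(23)),np.sin(np.deg2rad(18)); 
    x=np.array([np.cos(np.deg2rad(23)),0,s]); # y.x=0 -> y0=-t*s/cos23
    y0=-t*s/x[0]; y=np.array([y0,np.sqrt(1-t*t-y0*y0),t]); z=np.cross(x,y)
    M=np.c_[x,y,z]; return R.from_euler('z',head).as_matrix()@M
def plate(p,guess,rad=.09):
    X=cloud(p).reshape(-1,3);c=p['pixels'].reshape(-1,3).astype(int)
    m=(np.linalg.norm(X-guess,axis=1)<rad)&(c.min(1)>120)&(np.ptp(c,axis=1)<30)
    P=X[m];
    for _ in range(8):
        o=P.mean(0);n=np.linalg.svd(P-o,full_matrices=False)[2][2];n*=np.sign(n[2])
        P=X[m][np.abs((X[m]-o)@n)<(.004)]
    F=frame(0); head=np.arctan2(n[1],n[0])-np.arctan2(F[1,2],F[0,2])
    return o,n,head,len(P),F[2,2]
E
python3 - <<'E'
from fit import *
np.set_printoptions(precision=4,suppress=True)
for n in ['top','scene']:
    p=cam(n)
    uv={'top':(307,150),'scene':(322,195)}[n]
    g=world(p,uv)[0]; print(n,g,*plate(p,g,.07))
    if n=='top':
        a=p['pixels'];im=np.hstack([cv2.resize(a[150:200,180:250],(420,300),interpolation=2),cv2.resize(a[110:230,255:350],(380,480),interpolation=2)[:300] if 0 else cv2.resize(a[115:220,260:345],(243,300),interpolation=2)])
        cv2.imwrite('pics/crop0.png',im[:,:,::-1])
        X=cloud(p); m=(X[:,:,2]>.022)&(X[:,:,2]<.04)&(np.hypot(X[:,:,0]-.557,X[:,:,1]-.17)<.065)
        Q=X[m][:,:2];r=cv2.minAreaRect((Q*1000).astype(np.float32));print(len(Q),r,np.median(X[m][:,2]))
E
```

```text
top [ 0.6123 -0.0889  0.1261] [ 0.6132 -0.0869  0.1276] [-0.4298 -0.2589  0.865 ] -0.19726434379829616 1793 0.8670857410988676
501 ((558.459716796875, 181.17578125), (48.14059066772461, 90.19014739990234), 69.6583480834961) 0.03056966651722437
scene [ 0.6027 -0.0811  0.1235] [ 0.6028 -0.0827  0.1234] [-0.4318 -0.2571  0.8646] -0.2023934866037802 1617 0.8670857410988676
```

View pics/crop0.png

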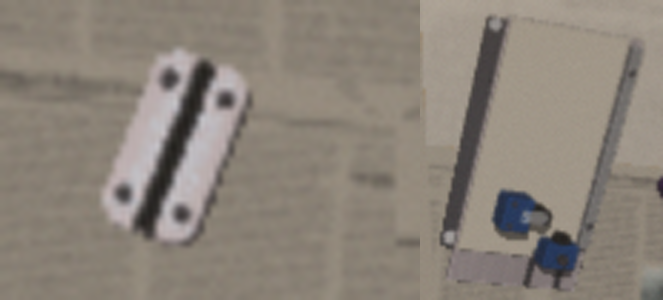

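The silver block at top pixel (209,174) fits: it's bare aluminium with a black strip and four screws. The rectangle measures 90×48 mm at height 30.6 mm, centred at (0.558, 0.181) with its long axis at -20°. Moving above it.

```bash
python3 -m inch '[[0,-0.155,-0.106,0,0],[0,-0.155,-0.106,0,0],[0,-0.155,-0.106,0,0],[0,-0.155,-0.106,0,0],[0,-0.155,-0.106,0,0]]' 40; python3 -m inch '[[0,-0.155,-0.106,0,0],[0,-0.155,-0.106,0,0],[0,-0.155,-0.106,0,0],[0,-0.155,-0.106,0,0],[0,-0.155,-0.106,0,0]]'; python3 -m inch '[[0,-0.156,-0.106,0,0],[0,-0.156,-0.106,0,0],[0,-0.156,-0.106,0,0],[0,-0.156,-0.106,0,0],[0,-0.156,-0.106,0,0]]'
cat > blk.py <<'E'
from fit import *
np.set_printoptions(precision=4,suppress=True)
p=cam('wrist');s=ctrl.get_state();print(s['eef_pos'],s['contact_force'])
save(p,'w1.png')
X=cloud(p);m=(X[:,:,2]>.022)&(X[:,:,2]<.04)&(np.hypot(X[:,:,0]-.558,X[:,:,1]-.18)<.065)
Q=X[m][:,:2];print(len(Q),cv2.minAreaRect((Q*1000).astype(np.float32)),np.median(X[m][:,2]))
M=R.from_quat(s['tcp_rot']).as_matrix();print('toolx',np.rad2deg(np.arctan2(M[1,0],M[0,0])),M[:,2])
for r in ctrl.tip_of('jaw_block',p)[:2]: print(r['at'],r['score'],atz(p,[r['at']],0))
E
python3 blk.py
```

```text
time: 1.52
eef_pos: [0.3378, 0.4818, 0.1927]
tcp_rot: [0.17, 0.985, -0.0, 0.001]
contact_force: [-0.9, 1.1, 0.5]
opening: 1.0
finger_force: 0.0
time: 1.93
eef_pos: [0.4488, 0.3299, 0.193]
tcp_rot: [0.17, 0.985, -0.0, 0.001]
contact_force: [-0.4, -0.1, -0.0]
opening: 1.0
finger_force: 0.0
time: 2.35
eef_pos: [0.5606, 0.1776, 0.193]
tcp_rot: [0.171, 0.985, -0.0, 0.001]
contact_force: [-0.1, -0.0, 0.8]
opening: 0.998
finger_force: 0.0
[0.5621 0.1756 0.1929] [ 0.3155 -1.8063  0.4942]
2575 ((558.9221801757812, 183.50143432617188), (47.4593620300293, 89.62791442871094), 69.3333740234375) 0.030392819854025643
toolx 160.2407317745506 [ 0.0027 -0.0026 -1.    ]
[259.9, 160.5] 0.93 [[0.5594 0.1825 0.    ]]
[337.4, 211.5] 0.86 [[0.6685 0.2638 0.    ]]
```

View pics/w1.png

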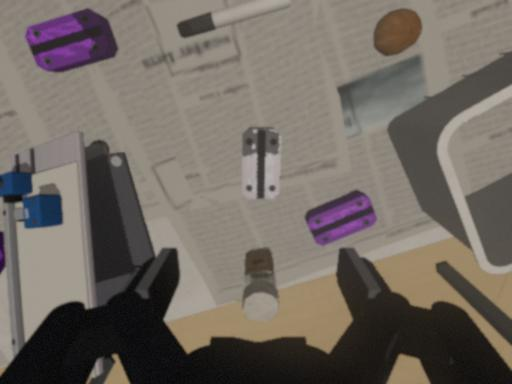

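The picture shows the silver block at (260,162), the jar at (260,285) and the jig at left. The pads are already within about 1° of the block's heading. Descending to grip.

```bash
python3 -m inch '[[0,0.005,0.006,0.04,1],[0,0.005,0.006,0.08,1],[0,0.005,0.006,0.12,1],[0,0.005,0.006,0.145,1],[0,0.005,0.006,0.145,1]]'; python3 -m inch '[[0,0,0,0.02,0],[0,0,0,0.042,0],[0,0,0,0.042,0]]' ; python3 -m inch '[[1,0,0,0,0],[1,0,0,0,0],[1,0,0,0,0],[1,0,0,0,0],[1,0,0,0,0]]' 40; python3 -m inch '[[1,0,0,0,0],[1,0,0,0,0]]'
```

```text
time: 2.87
eef_pos: [0.5492, 0.1886, 0.0405]
tcp_rot: [0.177, 0.984, -0.002, -0.007]
contact_force: [-0.5, 0.0, -0.2]
opening: 1.0
finger_force: 0.0
time: 3.12
eef_pos: [0.5532, 0.189, 0.0035]
tcp_rot: [0.177, 0.984, -0.001, -0.002]
contact_force: [-0.6, -0.4, -0.3]
opening: 1.002
finger_force: 0.0
time: 3.53
eef_pos: [0.5565, 0.1888, 0.0071]
tcp_rot: [0.178, 0.984, 0.0, 0.001]
contact_force: [0.7, 1.1, -0.1]
opening: 0.299
finger_force: 0.0
time: 3.7
eef_pos: [0.5558, 0.1886, 0.0061]
tcp_rot: [0.178, 0.984, 0.0, 0.0]
contact_force: [0.2, -0.0, -0.5]
opening: 0.009
finger_force: 0.0
```

Run:
```python
from h import *
p=cam('scene');w=cam('wrist');print(ctrl.get_state())
a=cv2.resize(p['pixels'][120:260,190:380],(434,320),interpolation=2);b=cv2.resize(w['pixels'],(360,270))
b=np.vstack([b,np.zeros((50,360,3),np.uint8)])
cv2.imwrite('pics/miss.png',np.hstack([a,b])[:,:,::-1])
```

```text
{'time': 3.8, 'qpos': array([ 1.54347402e-01,  3.17796345e-01,  1.91322071e+00,  5.28583311e-05,
        9.10515389e-01, -1.05913357e+00]), 'dq': array([-0.00187465,  0.00304137,  0.0006914 , -0.00140216, -0.00061485,
        0.00040067]), 'joint_efforts': array([ 9.42473591e-03, -3.63514066e+01, -2.38067168e+01,  8.04489855e-05,
       -7.87365807e-04,  5.13557018e-05]), 'eef_pos': array([0.5556176 , 0.18857179, 0.00573708]), 'tcp_rot': array([1.77724730e-01, 9.84080240e-01, 2.95683012e-05, 2.16259129e-05]), 'contact_force': array([ 0.84819246,  0.07058157, -1.01903033]), 'wrist_torque': array([ 0.00524721, -0.01367027,  0.03565617]), 'finger_force': 0.0, 'opening': 0.0021230743463128607}
```

View pics/miss.png

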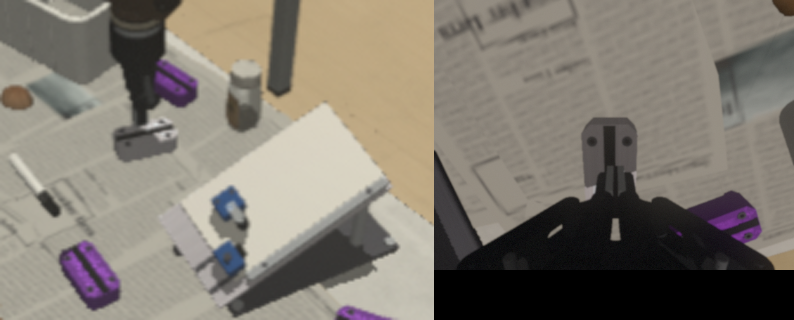

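Run:
```python
from h import *
np.set_printoptions(precision=4,suppress=True)
for n in ['top','scene','wrist']:
    p=cam(n);X=cloud(p);c=p['pixels'].astype(int)
    d=np.hypot(X[:,:,0]-.558,X[:,:,1]-.18)<.08
    for lo,hi in [(.008,.02),(.022,.04),(.04,.06)]:
        m=d&(X[:,:,2]>lo)&(X[:,:,2]<hi);Q=X[m]
        if len(Q)>20: print(n,lo,len(Q),cv2.minAreaRect((Q[:,:2]*1000).astype(np.float32)),np.median(Q,0))
    for r in ctrl.tip_of('jaw_block',p)[:5]: print(r['at'],round(r['score'],2),atz(p,[r['at']],0)[0])
```

```text
[349.5, 232.5] 0.86 [ 0.3907 -0.2375  0.    ]
[262.9, 252.4] 0.81 [0.3312 0.021  0.    ]
[182.5, 139.4] 0.69 [0.6665 0.265  0.    ]
[357.4, 177.0] 0.68 [ 0.5579 -0.2646  0.    ]
scene 0.008 103 ((555.70556640625, 187.90789794921875), (138.7597198486328, 141.72706604003906), 64.11236572265625) [0.5393 0.1651 0.0113]
scene 0.022 304 ((558.0116577148438, 181.4283447265625), (52.31253433227539, 90.32966613769531), 69.62443542480469) [0.5544 0.1784 0.031 ]
[302.4, 298.5] 0.9 [ 0.39   -0.2433  0.    ]
[229.4, 244.9] 0.75 [0.3459 0.0218 0.    ]
[263.7, 165.3] 0.74 [0.6476 0.2397 0.    ]
[352.4, 268.5] 0.74 [ 0.562  -0.2594 -0.    ]
[256.9, 185.9] 0.64 [0.5634 0.1706 0.    ]
wrist 0.008 287 ((520.437255859375, 197.4880828857422), (47.83999252319336, 8.373454093933105), 69.65703582763672) [0.5171 0.1991 0.0146]
wrist 0.022 5824 ((551.689453125, 185.9024658203125), (48.43184280395508, 74.8807373046875), 70.03043365478516) [0.5379 0.1899 0.0303]
wrist 0.04 456 ((547.3758544921875, 193.04434204101562), (27.20229148864746, 5.625577449798584), 69.50376892089844) [0.5462 0.1936 0.0554]
[385.1, 308.9] 0.59 [0.6709 0.261  0.    ]
[249.3, 223.6] 0.57 [0.5576 0.1826 0.    ]
```

Run:
```python
from h import *
np.set_printoptions(precision=4,suppress=True)
p=cam('wrist');X=cloud(p);print(np.array(p['mount']))
for v in range(200,320,6): print(v,X[v,259],X[v,248],p['pixels'][v,259])
save(p,'tip.png',(190,150,330,320),3.5)
s=cam('scene');print(proj(s,[[.5556,.1886,.006],[.5556,.1886,.03],[.558,.182,.03]]));save(s,'sc2.png',(230,140,290,200),8)
```

```text
[[ 0.0005 -0.9466 -0.3223  0.0833]
 [ 1.      0.0006 -0.0002  0.0014]
 [ 0.0004 -0.3223  0.9466 -0.1814]
 [ 0.      0.      0.      1.    ]]
200 [0.5327 0.1994 0.0292] [0.53   0.1934 0.0303] [88 81 81]
206 [0.5358 0.1983 0.0306] [0.5334 0.192  0.0306] [84 79 78]
212 [0.5394 0.1969 0.0308] [0.5373 0.1905 0.0301] [84 79 78]
218 [0.5438 0.1953 0.0292] [0.5408 0.1892 0.0305] [80 75 74]
224 [0.5474 0.1939 0.0296] [0.5439 0.1881 0.0322] [83 77 75]
230 [0.5509 0.1926 0.0304] [0.5482 0.1864 0.0312] [83 77 76]
236 [0.5456 0.1945 0.0491] [0.544  0.1886 0.0482] [47 44 42]
242 [0.5464 0.1942 0.0544] [0.5441 0.1888 0.0549] [33 31 29]
248 [0.5458 0.1944 0.0618] [0.544  0.1891 0.0616] [31 31 27]
254 [0.5466 0.1941 0.0663] [0.5438 0.1894 0.0679] [27 29 26]
260 [0.5459 0.1943 0.0728] [0.544  0.1895 0.073 ] [30 29 31]
266 [0.5457 0.1944 0.0781] [0.5442 0.1896 0.0777] [29 29 28]
272 [0.5462 0.1942 0.082 ] [0.5448 0.1895 0.0816] [30 25 26]
278 [0.5497 0.1929 0.0812] [0.5432 0.1904 0.0884] [28 27 23]
284 [nan nan nan] [0.5429 0.1906 0.093 ] [28 25 25]
290 [0.555  0.1909 0.0823] [0.5426 0.1909 0.0972] [26 23 24]
296 [0.5579 0.1898 0.0825] [0.5435 0.1906 0.0995] [25 23 21]
302 [0.5615 0.1885 0.082 ] [0.5429 0.191  0.1037] [15 18 17]
308 [0.5644 0.1874 0.0824] [0.5442 0.1906 0.1052] [26 22 21]
314 [0.6352 0.1615 0.0037] [0.5467 0.1896 0.1052] [139 132 122]
[[251.718  182.7173]
 [251.5695 177.3277]
 [253.3699 178.0629]]
```

View pics/tip.png

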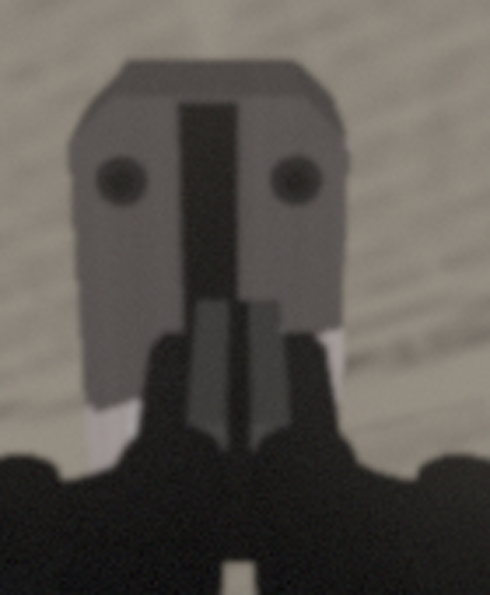

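The block hasn't moved and the fingers shut without touching anything. The image puts the tips near z≈0.045, although the state says 0.006. I'll lift and measure the finger geometry from depth.

```bash
python3 -m inch '[[1,0,0,-0.04,0],[1,0,0,-0.08,0],[1,0,0,-0.12,0],[1,0,0,-0.12,0]]'
cat > tips.py <<'E'
from h import *
np.set_printoptions(precision=4,suppress=True)
s=ctrl.get_state();e=s['eef_pos'];M=R.from_quat(s['tcp_rot']).as_matrix();print(e,s['opening'])
for n in ['scene','wrist','top']:
    p=cam(n);X=(cloud(p)-e)@M  # tool coords
    m=(abs(X[:,:,0])<.02)&(abs(X[:,:,1])<.075)&(X[:,:,2]>-.1)&(X[:,:,2]<.03)
    Q=X[m];print(n,len(Q))
    for z in np.arange(-.1,.03,.01):
        q=Q[(Q[:,2]>z)&(Q[:,2]<=z+.01)]
        if len(q)>3: print(round(z,3),len(q),q.min(0),q.max(0))
    print(proj(p,[e]))
E
python3 tips.py
```

```text
time: 4.53
eef_pos: [0.5617, 0.1897, 0.1359]
tcp_rot: [0.178, 0.984, 0.003, 0.008]
contact_force: [1.2, 0.3, 1.8]
opening: -0.001
finger_force: 0.0
[0.5617 0.1897 0.1359] -0.0013568060251673186
scene 99
-0.1 19 [-0.0103 -0.039  -0.0999] [ 0.0134  0.0205 -0.0902]
-0.09 16 [-0.0121 -0.0316 -0.09  ] [ 0.0136  0.031  -0.0833]
-0.08 10 [-0.0044 -0.015  -0.0788] [ 0.0117 -0.001  -0.0704]
-0.07 21 [-0.0097 -0.0163 -0.0697] [ 0.0117  0.0014 -0.0602]
-0.06 21 [-0.01   -0.0142 -0.0596] [ 0.0112  0.0016 -0.0503]
-0.05 12 [-0.0091 -0.0129 -0.0492] [ 0.0121  0.0039 -0.0406]
[[252.2021 151.0435]]
wrist 10856
-0.1 5295 [-0.0095 -0.0444 -0.1   ] [ 0.0182  0.0455 -0.09  ]
-0.09 3091 [-0.0111 -0.0367 -0.09  ] [ 0.0164  0.0379 -0.08  ]
-0.08 932 [-0.0104 -0.0266 -0.08  ] [ 0.0157  0.0291 -0.07  ]
-0.07 574 [ 0.0074 -0.0132 -0.07  ] [ 0.0137  0.0141 -0.06  ]
-0.06 535 [ 0.0076 -0.0132 -0.06  ] [ 0.0134  0.014  -0.05  ]
-0.05 400 [ 0.0076 -0.0133 -0.05  ] [ 0.0135  0.0139 -0.0402]
-0.04 29 [ 0.012  -0.0061 -0.0399] [ 0.0129  0.0067 -0.0383]
[[257.2098 226.1303]]
top 2
[[201.8239 166.9513]]
```

The scene and wrist cameras agree that the shut fingertips sit about 39 mm behind the reported TCP, so I'll allow for that offset. I'll open, correct the position and re-measure settled.

```bash
python3 -m inch '[[0,-0.005,-0.005,0.02,0],[0,-0.005,-0.005,0.02,0],[0,-0.005,-0.005,0.02,0],[0,-0.005,-0.005,0.02,0],[0,-0.005,-0.005,0.02,0]]'; python3 -m inch '[[0,0,0,0,0],[0,0,0,0,0],[0,0,0,0,0]]'; python3 tips.py | sed -n '/wrist/,/top/p'; python3 blk.py
```

```text
time: 5.1
eef_pos: [0.5583, 0.1823, 0.1054]
tcp_rot: [0.178, 0.984, -0.0, -0.0]
contact_force: [0.0, -0.8, -0.3]
opening: 0.71
finger_force: 0.0
time: 5.35
eef_pos: [0.5588, 0.1823, 0.1061]
tcp_rot: [0.178, 0.984, 0.0, 0.0]
contact_force: [-0.5, 0.0, 0.1]
opening: 1.0
finger_force: 0.0
wrist 5997
-0.1 1625 [ 0.0002 -0.0713 -0.1   ] [ 0.0148  0.0747 -0.09  ]
-0.09 1545 [-0.0107 -0.055  -0.09  ] [ 0.0125  0.058  -0.08  ]
-0.08 1308 [-0.0116 -0.0557 -0.08  ] [ 0.0124  0.0581 -0.07  ]
-0.07 1050 [-0.0109 -0.0549 -0.07  ] [ 0.0124  0.0577 -0.06  ]
-0.06 469 [-0.011  -0.0531 -0.06  ] [ 0.0122  0.0566 -0.0512]
[[255.8299 221.8045]]
top 1
[0.5586 0.1822 0.1058] [ 0.3575 -0.7781  0.1023]
4300 ((559.4366455078125, 183.05682373046875), (47.939491271972656, 90.90462493896484), 69.73138427734375) 0.030387915926267356
toolx 159.53534335904902 [ 0.0003  0.0001 -1.    ]
[254.8, 181.4] 0.79 [[0.559  0.1802 0.    ]]
[25.1, 36.9] 0.71 [[0.3503 0.0274 0.    ]]
```

```bash
python3 -m inch '[[0,0,0.001,0.04,0],[0,0,0.001,0.08,0],[0,0,0.001,0.11,0],[0,0,0.001,0.137,0],[0,0,0.001,0.137,0]]'; python3 -m inch '[[1,0,0,0,0],[1,0,0,0,0],[1,0,0,0,0],[1,0,0,0,0],[1,0,0,0,0]]' 40; python3 -m inch '[[1,0,0,0,0],[1,0,0,0,0]]'
```

```text
time: 6.02
eef_pos: [0.5532, 0.1822, -0.0378]
tcp_rot: [0.178, 0.984, -0.002, -0.006]
contact_force: [-1.3, -0.4, -0.5]
opening: 0.999
finger_force: 0.0
time: 6.43
eef_pos: [0.5615, 0.1835, -0.0283]
tcp_rot: [0.178, 0.984, 0.001, 0.003]
contact_force: [-0.7, 0.3, 6.1]
opening: 0.554
finger_force: 44.7
time: 6.6
eef_pos: [0.5615, 0.1835, -0.0283]
tcp_rot: [0.178, 0.984, 0.001, 0.003]
contact_force: [-0.9, 0.1, 5.5]
opening: 0.553
finger_force: 44.8
```

Gripped: opening 0.553, which is 47 mm. Lifting high and measuring the jig with the wrist camera on the way.

```bash
python3 -m inch '[[1,0,0,-0.02,0],[1,0,0,-0.06,0],[1,0,0,-0.1,0],[1,0,0,-0.14,0],[1,0,0,-0.18,0]]'; python3 -m inch '[[1,0.02,-0.04,-0.05,0],[1,0.04,-0.07,-0.08,0],[1,0.06,-0.1,-0.08,0],[1,0.06,-0.1,-0.08,0],[1,0.06,-0.1,-0.08,0]]';python3 -m inch '[[1,0,0,0,0],[1,0,0,0,0]]'
cat > jig.py <<'E'
from fit import *
import sys
np.set_printoptions(precision=4,suppress=True)
for n in sys.argv[1:]:
    p=cam(n);o,nn,head,N,_=plate(p,np.array([.60,-.085,.122]),.08)
    if N<200: print(n,N);continue
    F=frame(head);print(n,o,'head',np.rad2deg(head),N,'n',nn,'ideal',F[:,2])
    for q in ['jig_plate','roller_rest','stop_axis_end','fence_mid']:
        for r in ctrl.tip_of(q,p)[:1]: print(q,r['at'],round(r['score'],2),world(p,r['at'])[0])
    X=cloud(p);Y=(X-o)@F; c=p['pixels'].astype(int)
    blue=(c[:,:,2]>c[:,:,0]+25)&(np.linalg.norm(X-o,axis=2)<.22)
    Q=Y[blue&(Y[:,:,2]>.021)&(Y[:,:,2]<.031)];
    if len(Q): print('blue top',len(Q)); 
    lab=cv2.connectedComponentsWithStats((blue&(Y[:,:,2]>.019)&(Y[:,:,2]<.031)).astype(np.uint8))
    for i in range(1,lab[0]):
        if lab[2][i][4]>25:
            q=Y[lab[1]==i];print('blob',len(q),np.percentile(q,3,axis=0),np.percentile(q,97,axis=0))
    w=(abs(Y[:,:,2])<.003)&(c.min(2)>110)
    q=Y[w&(np.linalg.norm(X-o,axis=2)<.2)];print('white',np.percentile(q,[.5,2,98,99.5],axis=0))
    f=Y[(Y[:,:,2]>.006)&(Y[:,:,2]<.012)&(abs(Y[:,:,0])<.06)&(Y[:,:,1]<-.02)&(Y[:,:,1]>-.1)]
    if len(f): print('fence top',len(f),np.percentile(f,[3,50,97],axis=0))
    np.savez('jig_%s.npz'%n,o=o,F=F,head=head,Y=Y,c=c)
E
python3 jig.py wrist scene top; python3 -c "
from h import *;p=cam('wrist');save(p,'w3.png')"
```

```text
time: 7.02
eef_pos: [0.5579, 0.183, 0.1502]
tcp_rot: [0.178, 0.984, -0.0, -0.0]
contact_force: [1.3, -1.0, -2.5]
opening: 0.553
finger_force: 43.8
time: 7.43
eef_pos: [0.466, 0.109, 0.2312]
tcp_rot: [0.178, 0.984, -0.0, 0.002]
contact_force: [0.8, 0.1, -2.1]
opening: 0.55
finger_force: 43.8
time: 7.6
eef_pos: [0.4675, 0.1106, 0.2282]
tcp_rot: [0.178, 0.984, 0.0, -0.0]
contact_force: [-0.2, -0.0, -2.3]
opening: 0.548
finger_force: 43.8
wrist [ 0.5931 -0.0869  0.1165] head -11.484029529640901 2013 n [-0.4298 -0.2571  0.8656] ideal [-0.4275 -0.2557  0.8671]
jig_plate [114.3, 226.0] 0.62 [ 0.4711 -0.0891  0.0828]
roller_rest [140.5, 248.2] 0.92 [ 0.5019 -0.0543  0.1104]
stop_axis_end [118.8, 246.0] 0.95 [ 0.5052 -0.1118  0.0646]
fence_mid [119.6, 300.3] 0.73 [0.4385 0.0678 0.3254]
blue top 782
blob 317 [-0.1362 -0.0446  0.0198] [-0.1126 -0.0134  0.0251]
blob 529 [-0.1016  0.0148  0.02  ] [-0.0719  0.0413  0.027 ]
white [[-0.1677 -0.064  -0.003 ]
 [-0.1655 -0.0551 -0.0029]
 [ 0.0843  0.0676  0.0012]
 [ 0.0885  0.0689  0.0016]]
fence top 173 [[-0.0587 -0.0667  0.0063]
 [-0.0434 -0.0596  0.
[... 667 characters left out ...]
0114]]
top [ 0.6016 -0.0832  0.1228] head -11.432996134380563 2154 n [-0.4294 -0.2573  0.8657] ideal [-0.4273 -0.2561  0.8671]
jig_plate [312.7, 200.1] 0.66 [ 0.4812 -0.112   0.0799]
roller_rest [301.1, 188.5] 0.58 [ 0.5105 -0.0757  0.1059]
stop_axis_end [308.4, 196.3] 0.6 [ 0.4919 -0.1008  0.0761]
fence_mid [322.2, 165.5] 0.77 [ 0.5757 -0.136   0.0966]
blue top 188
blob 120 [-0.1096  0.0067  0.02  ] [-0.0787  0.0336  0.0287]
blob 85 [-0.1451 -0.0542  0.0197] [-0.1216 -0.0207  0.0258]
white [[-0.1753 -0.0741 -0.0029]
 [-0.1693 -0.0634 -0.0027]
 [ 0.0782  0.0596  0.0026]
 [ 0.0811  0.0616  0.0029]]
fence top 176 [[-0.057  -0.0754  0.0063]
 [ 0.0022 -0.069   0.0087]
 [ 0.0568 -0.0631  0.0113]]
```

View pics/w3.png

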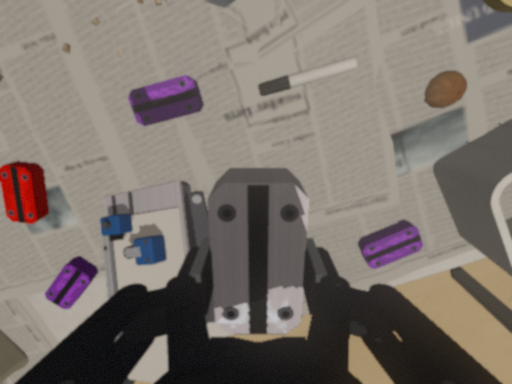

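The block is held square, with a slight tilt possible. Combining the three views into one plate frame and working out the release move.

Run:
```python
from fit import *
np.set_printoptions(precision=4,suppress=True)
F=frame(np.deg2rad(-11.48)); O=[]
for o,r in [((.5931,-.0869,.1165),(-.1256,-.0535,0)),((.6006,-.0838,.1219),(-.135,-.0605,0)),((.6016,-.0832,.1228),(-.133,-.0612,0))]:
    O.append(np.array(o)+F@np.array(r));print(O[-1])
O=np.mean(O,0);print('O',O);np.savez('P.npz',O=O,F=F)
s=ctrl.get_state();e=s['eef_pos'];M=R.from_quat(s['tcp_rot']).as_matrix();print(e,np.rad2deg(np.arctan2(M[1,0],M[0,0])))
# block pose in hand
p=cam('wrist');X=cloud(p);T=(X-e)@M;c=p['pixels']
m=(abs(T[:,:,1])<.022)&(T[:,:,0]>-.04)&(T[:,:,0]<.06)&(T[:,:,2]>-.09)&(T[:,:,2]<-.03)
m&=np.mgrid[0:384,0:512][0]<330
q=T[m];A=np.c_[q[:,:2],np.ones(len(q))];print(len(q),np.percentile(q,[1,50,99],axis=0),np.linalg.lstsq(A,q[:,2],rcond=None)[0])
for b in [(.165,.085),(.165,.09)]:
    print('block surf pt',O+F@np.array([*b,0]))
print(F)
```

```text
[ 0.4766 -0.1147  0.0509]
[ 0.4753 -0.1165  0.0505]
[ 0.478  -0.1169  0.0519]
O [ 0.4766 -0.116   0.0511]
[0.4677 0.1104 0.2287] 159.53001204508143
13644 [[-0.0384 -0.0216 -0.0604]
 [ 0.0133  0.0001 -0.0586]
 [ 0.0469  0.0215 -0.0344]] [ 0.0552  0.0078 -0.0583]
block surf pt [ 0.6305 -0.0656  0.1418]
block surf pt [ 0.6308 -0.0608  0.1434]
[[ 0.9021  0.0589 -0.4275]
 [-0.1832  0.9492 -0.2557]
 [ 0.3907  0.309   0.8671]]
```

The origin agrees to about 2 mm across the views. Moving above the release spot and turning to the plate heading.

```bash
python3 -m inch '[[1,-0.034,-0.02,0,-2],[1,-0.068,-0.039,0,-4],[1,-0.102,-0.058,0,-6],[1,-0.136,-0.077,0,-8],[1,-0.17,-0.097,0,-9]]'; python3 -m inch '[[1,-0.036,-0.014,0,0],[1,-0.036,-0.014,0,0],[1,-0.036,-0.014,0.02,0],[1,-0.036,-0.014,0.03,0],[1,-0.036,-0.014,0.03,0]]'; python3 -m inch '[[1,0,0,0,0],[1,0,0,0,0],[1,0,0,0,0]]'
cat > st.py <<'E'
from h import *
np.set_printoptions(precision=4,suppress=True)
P=np.load('P.npz');s=ctrl.get_state();e=s['eef_pos'];M=R.from_quat(s['tcp_rot']).as_matrix();F=P['F']
h=np.deg2rad(-11.48)
print('t',s['time'],'tcp',e,'toolx',np.rad2deg(np.arctan2(M[1,0],M[0,0])),'tip in plate',F.T@(e+[0,0,.039]-P['O']),'force plate',F.T@s['contact_force'],'world',s['contact_force'],'op',s['opening'],s['finger_force'])
E
python3 st.py
```

```text
time: 8.87
eef_pos: [0.5941, -0.0413, 0.2287]
tcp_rot: [0.099, 0.995, 0.0, 0.0]
contact_force: [-0.3, 0.4, -1.2]
opening: 0.549
finger_force: 43.8
time: 9.28
eef_pos: [0.6232, -0.0602, 0.1944]
tcp_rot: [0.1, 0.995, 0.001, -0.004]
contact_force: [-0.4, -0.1, -2.9]
opening: 0.549
finger_force: 43.7
time: 9.53
eef_pos: [0.626, -0.0606, 0.2002]
tcp_rot: [0.1, 0.995, -0.0, 0.001]
contact_force: [-0.2, -0.1, -2.4]
opening: 0.55
finger_force: 43.7
t 9.5333 tcp [ 0.626  -0.0606  0.2002] toolx 168.56176125202893 tip in plate [0.1981 0.1196 0.0851] force plate [-1.1052 -0.8532 -1.9538] world [-0.212  -0.1077 -2.3896] op 0.5496343034684087 43.70820164680481
```

```bash
python3 -m inch '[[1,0.004,-0.012,0.02,0],[1,0.004,-0.012,0.045,0],[1,0.004,-0.012,0.06,0],[1,0.004,-0.012,0.06,0],[1,0.004,-0.012,0.06,0]]' 25; python3 st.py; python3 -m inch '[[1,0,0,0.001,0],[1,0,0,0.002,0],[1,0,0,0.003,0],[1,0,0,0.004,0],[1,0,0,0.005,0]]';  python3 -m inch '[[1,0,0,0.001,0],[1,0,0,0.002,0],[1,0,0,0.003,0],[1,0,0,0.004,0]]'; python3 st.py
```

```text
time: 9.95
eef_pos: [0.619, -0.0715, 0.1388]
tcp_rot: [0.1, 0.995, 0.0, -0.0]
contact_force: [-0.5, 0.0, -1.6]
opening: 0.552
finger_force: 43.7
t 9.95 tcp [ 0.619  -0.0715  0.1388] toolx 168.54613564708737 tip in plate [0.1698 0.0898 0.0376] force plate [-1.0881 -0.5154 -1.1964] world [-0.5005  0.0161 -1.6218] op 0.552214581580957 43.721686005592346
time: 10.37
eef_pos: [0.6196, -0.0718, 0.1343]
tcp_rot: [0.1, 0.995, -0.0, 0.001]
contact_force: [1.0, 0.0, -2.1]
opening: 0.553
finger_force: 43.8
time: 10.7
eef_pos: [0.6193, -0.072, 0.1302]
tcp_rot: [0.1, 0.995, -0.0, -0.0]
contact_force: [-2.5, -0.5, 3.7]
opening: 0.547
finger_force: 44.4
t 10.7 tcp [ 0.6193 -0.072   0.1302] toolx 168.53882912886294 tip in plate [0.1667 0.0867 0.0302] force plate [-0.6659  0.5493  4.4291] world [-2.4618 -0.4893  3.7499] op 0.5467482416867882 44.39769387245178
```

Contact came at z≈0.131, as predicted. Pressing on slowly so the block pitches flat in the pads.

```bash
python3 -m inch '[[0.95,0,0,0.001,0],[0.95,0,0,0.002,0],[0.95,0,0,0.003,0]]' 20;  python3 -m inch '[[0.95,0,0,0.001,0],[0.95,0,0,0.002,0],[0.95,0,0,0.003,0]]'; python3 st.py
```

```text
time: 10.95
eef_pos: [0.6195, -0.0725, 0.1295]
tcp_rot: [0.1, 0.995, -0.001, 0.0]
contact_force: [-8.3, -1.5, 11.7]
opening: 0.552
finger_force: 45.4
time: 11.2
eef_pos: [0.6195, -0.0735, 0.1282]
tcp_rot: [0.1, 0.995, -0.002, 0.0]
contact_force: [-11.1, -3.0, 14.1]
opening: 0.552
finger_force: 45.9
t 11.2 tcp [ 0.6195 -0.0735  0.1282] toolx 168.56176139304745 tip in plate [0.1665 0.0847 0.0287] force plate [-3.9519  0.8592 17.7127] world [-11.0866  -2.9902  14.0798] op 0.5518773821701779 45.90726613998413
```

```bash
python3 -m inch '[[0.8,0,0,0.001,0],[0.8,0,0,0.002,0],[0.8,0,0,0.003,0],[0.8,0,0,0.004,0]]' 20;  python3 st.py
python3 - <<'E'
from h import *
np.set_printoptions(precision=4,suppress=True)
s=ctrl.get_state();e=s['eef_pos'];M=R.from_quat(s['tcp_rot']).as_matrix()
p=cam('wrist');T=(cloud(p)-e)@M
m=(abs(T[:,:,1])<.02)&(T[:,:,0]>.015)&(T[:,:,0]<.05)&(T[:,:,2]>-.09)&(T[:,:,2]<-.03)
q=T[m]
for _ in range(6):
    A=np.c_[q[:,:2],np.ones(len(q))];f=np.linalg.lstsq(A,q[:,2],rcond=None)[0];q=q[abs(A@f-q[:,2])<.004]
print(len(q),f,np.rad2deg(np.arctan(f)))
E
```

```text
time: 11.53
eef_pos: [0.619, -0.0742, 0.124]
tcp_rot: [0.1, 0.995, -0.002, -0.0]
contact_force: [-11.4, -4.5, 14.5]
opening: 0.547
finger_force: 47.2
t 11.5333 tcp [ 0.619  -0.0742  0.124 ] toolx 168.54860903849212 tip in plate [0.1645 0.0827 0.0255] force plate [-3.8328 -0.5033 18.5835] world [-11.4318  -4.528   14.4604] op 0.5474029241227705 47.16777563095093
5288 [ 0.1258 -0.0109 -0.0598] [ 7.1698 -0.6252 -3.423 ]
```

It's pitching steadily with the force level at about 18 N. Continuing.

```bash
python3 -m inch '[[0.8,0,0,0.001,0],[0.8,0,0,0.002,0],[0.8,0,0,0.003,0],[0.8,0,0,0.004,0],[0.8,0,0,0.005,0]]'; python3 -m inch '[[0.8,0,0,0.001,0],[0.8,0,0,0.002,0],[0.8,0,0,0.003,0]]';  python3 st.py
cat > pitch.py <<'E'
from h import *
np.set_printoptions(precision=4,suppress=True)
s=ctrl.get_state();e=s['eef_pos'];M=R.from_quat(s['tcp_rot']).as_matrix()
p=cam('wrist');T=(cloud(p)-e)@M
m=(abs(T[:,:,1])<.02)&(T[:,:,0]>.015)&(T[:,:,0]<.05)&(T[:,:,2]>-.09)&(T[:,:,2]<-.03)
q=T[m]
for _ in range(6):
    A=np.c_[q[:,:2],np.ones(len(q))];f=np.linalg.lstsq(A,q[:,2],rcond=None)[0];q=q[abs(A@f-q[:,2])<.004]
print(len(q),f,np.rad2deg(np.arctan(f[:2])))
E
python3 pitch.py
```

```text
time: 12.0
eef_pos: [0.6191, -0.0744, 0.1188]
tcp_rot: [0.1, 0.995, -0.002, 0.0]
contact_force: [-12.3, -4.2, 14.6]
opening: 0.554
finger_force: 49.1
time: 12.25
eef_pos: [0.6192, -0.0744, 0.1159]
tcp_rot: [0.1, 0.995, -0.002, 0.0]
contact_force: [-11.0, -4.1, 13.6]
opening: 0.55
finger_force: 50.3
t 12.25 tcp [ 0.6192 -0.0744  0.1159] toolx 168.54120469894292 tip in plate [0.1616 0.08   0.0184] force plate [-3.8605 -0.3649 17.565 ] world [-11.0132  -4.1311  13.6092] op 0.5496798334350853 50.34738063812256
5228 [ 0.3328 -0.0159 -0.0614] [18.408  -0.9129]
```

The pitch is 18° of the 23°, with the block's centre near x≈0.167, y≈0.08. Releasing with a quick lift.

```bash
python3 -m inch '[[0,0,-0.001,-0.003,0],[0,0,-0.006,-0.03,0],[0,0,-0.006,-0.07,0],[0,0,-0.006,-0.11,0],[0,0,-0.006,-0.11,0]]'
cat > where.py <<'E'
from fit import *
import sys
np.set_printoptions(precision=4,suppress=True)
P=np.load('P.npz');F=P['F'];O=P['O']
for n in sys.argv[1:]:
    p=cam(n);X=cloud(p);Y=(X-O)@F
    m=(Y[:,:,2]>.0265)&(Y[:,:,2]<.036)&(Y[:,:,0]>-.03)&(Y[:,:,0]<.23)&(Y[:,:,1]>-.02)&(Y[:,:,1]<.13)
    c=p['pixels'].astype(int);m&=~(c[:,:,2]>c[:,:,0]+20)
    k,lab,stt,_=cv2.connectedComponentsWithStats(m.astype(np.uint8))
    if k<2: print(n,'none');continue
    i=1+np.argmax(stt[1:,4]);q=Y[lab==i]
    print(n,len(q),cv2.minAreaRect((q[:,:2]*1000).astype(np.float32)),np.median(q[:,2]))
E
python3 where.py top scene wrist;python3 st.py
```

```text
time: 12.72
eef_pos: [0.6233, -0.0789, 0.2328]
tcp_rot: [0.1, 0.995, -0.001, 0.009]
contact_force: [0.9, -0.4, 2.6]
opening: 0.998
finger_force: 0.0
top none
scene 512 ((81.793701171875, 22.781631469726562), (49.1736946105957, 88.03962707519531), 88.73065185546875) 0.029928709869529137
wrist 3568 ((82.79401397705078, 23.118350982666016), (48.60187530517578, 90.7203598022461), 89.5111312866211) 0.02944197472425788
t 12.8667 tcp [ 0.6185 -0.0776  0.2222] toolx 168.53453259830525 tip in plate [0.203  0.1098 0.1117] force plate [-0.1823 -0.2906 -0.7637] world [ 0.1449 -0.0472 -0.8232] op 0.9998173351469638 0.0
```

The block now rests along the fence against the roller: centre (82, 23), aligned within about 1°. Shutting the fingers and coming down behind its upper end.

```bash
python3 -m inch '[[1,-0.004,-0.03,0,0],[1,-0.004,-0.047,0.02,0],[1,-0.004,-0.047,0.05,0],[1,-0.004,-0.047,0.06,0],[1,-0.004,-0.047,0.06,0]]' 40;  python3 -m inch '[[1,0,0,0.03,0],[1,0,0,0.05,0],[1,0,0,0.06,0],[1,0,0,0.06,0],[1,0,0,0.06,0]]'; python3 -m inch '[[1,0,0,0,0],[1,0,0,0,0]]'; python3 st.py; python3 where.py scene wrist; python3 tips.py | sed -n '/wrist/,/top/p'
```

```text
time: 13.28
eef_pos: [0.6089, -0.1231, 0.155]
tcp_rot: [0.1, 0.995, 0.002, -0.006]
contact_force: [0.1, 0.5, -0.7]
opening: 0.299
finger_force: 0.0
time: 13.7
eef_pos: [0.6129, -0.1241, 0.102]
tcp_rot: [0.1, 0.995, 0.0, -0.0]
contact_force: [0.4, -0.9, 0.3]
opening: -0.003
finger_force: 0.0
time: 13.87
eef_pos: [0.614, -0.1248, 0.1039]
tcp_rot: [0.1, 0.995, -0.0, 0.002]
contact_force: [0.4, 0.3, -0.1]
opening: 0.002
finger_force: 0.0
t 13.8667 tcp [ 0.614  -0.1248  0.1039] toolx 168.55018348245682 tip in plate [0.1614 0.0281 0.0231] force plate [ 0.2385  0.2245 -0.3408] world [ 0.3741  0.2566 -0.1329] op 0.002223033331148252 0.0
scene 510 ((81.4419174194336, 22.526906967163086), (87.80132293701172, 48.4007568359375), 0.7779251337051392) 0.030108301975430962
wrist 11098 ((82.42008972167969, 22.731325149536133), (49.102718353271484, 90.88409423828125), 89.7187728881836) 0.029404928796358937
wrist 20618
-0.1 5374 [-0.0114 -0.0406 -0.1   ] [ 0.0147  0.0435 -0.09  ]
-0.09 2058 [-0.0124 -0.033  -0.09  ] [ 0.0149  0.0361 -0.08  ]
-0.08 734 [-0.0106 -0.0158 -0.08  ] [ 0.0128  0.0185 -0.07  ]
-0.07 617 [ 0.006  -0.0123 -0.07  ] [ 0.0122  0.0149 -0.0601]
-0.06 534 [-0.0198 -0.0123 -0.06  ] [ 0.0121  0.0748 -0.05  ]
-0.05 1329 [-0.02   -0.0114 -0.05  ] [ 0.0117  0.075  -0.04  ]
-0.04 2853 [-0.0199  0.0219 -0.04  ] [ 0.0199  0.075  -0.03  ]
-0.03 2649 [-0.02   -0.0297 -0.03  ] [ 0.02    0.0706 -0.02  ]
-0.02 2485 [-0.02   -0.0339 -0.02  ] [ 0.02   0.043 -0.01 ]
-0.01 1859 [-0.017  -0.0338 -0.01  ] [ 0.02    0.0168 -0.    ]
-0.0 126 [ 0.004  -0.0207  0.    ] [ 0.0197 -0.0088  0.005 ]
[[255.7196 221.9164]]
top 229
```

```bash
python3 -m inch '[[1,0,0,0.006,0],[1,0,0,0.012,0],[1,0,0,0.012,0]]'; python3 -m inch '[[1,0.003,0,0.001,0],[1,0.006,0,0.0025,0],[1,0.009,0,0.004,0],[1,0.012,0,0.005,0],[1,0.012,0,0.005,0]]';python3 st.py;  python3 -m inch '[[1,0,0,0,0],[1,0,0,0,0]]'; python3 st.py
```

```text
time: 14.37
eef_pos: [0.6113, -0.1241, 0.0875]
tcp_rot: [0.1, 0.995, 0.0, -0.002]
contact_force: [-0.5, 0.1, -0.8]
opening: -0.001
finger_force: 0.0
time: 14.78
eef_pos: [0.6, -0.1219, 0.0842]
tcp_rot: [0.1, 0.995, 0.0, -0.0]
contact_force: [0.3, -1.3, 0.1]
opening: 0.004
finger_force: 0.0
t 14.7833 tcp [ 0.6    -0.1219  0.0842] toolx 168.52958705161942 tip in plate [0.1405 0.024  0.0113] force plate [ 0.5118 -1.1579  0.3032] world [ 0.2639 -1.2704  0.1051] op 0.004115706476354956 0.0
time: 14.95
eef_pos: [0.601, -0.1222, 0.0849]
tcp_rot: [0.1, 0.995, -0.0, 0.0]
contact_force: [-0.0, 0.0, 0.2]
opening: -0.001
finger_force: 0.0
t 14.95 tcp [ 0.601  -0.1222  0.0849] toolx 168.53010785597857 tip in plate [0.1417 0.024  0.0115] force plate [0.0535 0.072  0.2171] world [-0.0403  0.003   0.2314] op -0.0008397856152216471 0.0
```

```bash
cat > ck.py <<'E'
from h import *
import sys
P=np.load('P.npz');s=ctrl.get_state();F=P['F'];f=F.T@s['contact_force'];t=F.T@(s['eef_pos']+[0,0,.039]-P['O'])
print('t %.2f tip %s F %s'%(s['time'],np.round(t*1000,1),np.round(f,1)));sys.exit(int(f[0]>float(sys.argv[1])))
E
python3 -m inch '[[1,0.0015,0,0.0006,0],[1,0.003,0,0.0013,0],[1,0.0045,0,0.0019,0],[1,0.006,0,0.0025,0]]' >/dev/null; python3 ck.py 12 && python3 -m inch '[[1,0.0015,0,0.0006,0],[1,0.003,0,0.0013,0]]'>/dev/null; python3 ck.py 12 &&  python3 -m inch '[[1,0.0015,0,0.0006,0],[1,0.003,0,0.0013,0]]' >/dev/null; python3 ck.py 12
```

```text
t 15.28 tip [136.5  23.9  11.5] F [ 5.3 -0.  -0. ]
t 15.45 tip [136.1  23.8  12.1] F [ 8.4 -0.   0. ]
t 15.62 tip [134.3  23.8  12.5] F [ 8.9  0.3 -0.5]
```

The arm is compliant, about 1.6 N/mm. I'll hold and let the damped roller creep, which avoids a jump.

```bash
python3 -m inch '[[1,0,0,0,0],[1,0,0,0,0],[1,0,0,0,0]]'>/dev/null; python3 ck.py 12 && python3 -m inch '[[1,0.0005,0,0.0002,0],[1,0.001,0,0.0004,0],[1,0.001,0,0.0004,0]]'>/dev/null; python3 ck.py 12 &&  python3 -m inch '[[1,0.0005,0,0.0002,0],[1,0.001,0,0.0004,0],[1,0.001,0,0.0004,0]]' >/dev/null; python3 ck.py 12
```

```text
t 15.87 tip [132.6  23.9  12.3] F [ 5.7  0.3 -1.1]
t 16.12 tip [128.7  24.1  11.8] F [ 2.8  1.2 -0.2]
t 16.37 tip [125.9  24.   11.4] F [3.  1.  0.8]
```

Past the roller, sliding at about 3 N. Now feeling for the stop in small steps.

```bash
python3 -m inch '[[1,0.001,0,0.0004,0],[1,0.002,0,0.0008,0]]'>/dev/null; python3 ck.py 6 && python3 -m inch '[[1,0.001,0,0.0004,0],[1,0.002,0,0.0008,0]]'>/dev/null; python3 ck.py 6 && python3 -m inch '[[1,0.001,0,0.0004,0],[1,0.002,0,0.0008,0]]'>/dev/null; python3 ck.py 6 && python3 -m inch '[[1,0.001,0,0.0004,0],[1,0.002,0,0.0008,0]]'>/dev/null; python3 ck.py 6 && python3 -m inch '[[1,0.001,0,0.0004,0],[1,0.002,0,0.0008,0]]'>/dev/null; python3 ck.py 6
```

```text
t 16.53 tip [124.1  24.   11.4] F [ 2.9 -0.1  0.2]
t 16.70 tip [121.8  24.   11.4] F [2.8 0.8 0.1]
t 16.87 tip [119.9  24.   11.4] F [4.8 0.4 1.1]
t 17.03 tip [119.9  24.   11.7] F [ 7.1  1.7 -2.4]
t 17.03 tip [119.9  24.   11.7] F [ 7.1  1.7 -2.4]
```

It stalls at tip x=119.9 while the force rises, so the stop puts the block's centre at about 64 mm, within the allowed range. One gentle press to confirm, then I'll look.

```bash
python3 -m inch '[[1,0.001,0,0.0004,0],[1,0.001,0,0.0004,0],[1,0.001,0,0.0004,0]]'>/dev/null; python3 ck.py 12 && python3 -m inch '[[1,0.001,0,0.0004,0],[1,0.001,0,0.0004,0],[1,0.001,0,0.0004,0]]'>/dev/null; python3 ck.py 12; python3 where.py scene wrist; python3 ck.py 12
```

```text
t 17.28 tip [119.8  23.9  12. ] F [ 7.5  0.1 -1. ]
t 17.53 tip [119.8  23.9  12.2] F [ 8.6  0.7 -1. ]
scene 544 ((75.76217651367188, 22.406978607177734), (110.46935272216797, 49.450645446777344), 0.2520473003387451) 0.030414393893194683
wrist 13458 ((65.34681701660156, 22.796165466308594), (48.98460388183594, 90.80449676513672), 89.81013488769531) 0.02982387011301305
t 17.63 tip [119.8  23.9  12.2] F [ 8.5  0.7 -1.4]
```

Block is home: centre x≈65, y≈23, flat and straight. Withdrawing and checking.

```bash
python3 -m inch '[[1,-0.004,0,-0.0017,0],[1,-0.009,0,-0.0038,0],[1,-0.02,0,-0.01,0],[1,-0.03,0,-0.015,0],[1,-0.03,0,-0.03,0]]'; python3 -m inch '[[1,0,0,-0.04,0],[1,0,0,-0.08,0],[1,0,0,-0.08,0],[1,0,0,-0.08,0]]'; python3 where.py scene wrist; python3 -c "
from h import *
p=cam('wrist');s=cam('scene');a=cv2.resize(p['pixels'],(400,300));b=cv2.resize(s['pixels'][150:270,230:390],(400,300),interpolation=2);cv2.imwrite('pics/end.png',np.hstack([a,b])[:,:,::-1])"
```

```text
time: 18.05
eef_pos: [0.6048, -0.1229, 0.1015]
tcp_rot: [0.1, 0.995, 0.001, -0.004]
contact_force: [-0.5, 0.1, -0.5]
opening: -0.0
finger_force: 0.0
time: 18.38
eef_pos: [0.6076, -0.1239, 0.1876]
tcp_rot: [0.1, 0.995, -0.001, 0.002]
contact_force: [0.1, 0.4, -1.1]
opening: 0.002
finger_force: 0.0
scene 503 ((65.70183563232422, 23.134395599365234), (89.83706665039062, 48.22938919067383), 1.149794101715088) 0.030224712104903226
wrist 4989 ((66.29669952392578, 22.79255485534668), (48.83135223388672, 90.93256378173828), 89.65965270996094) 0.02955671207393479
```

View pics/end.png

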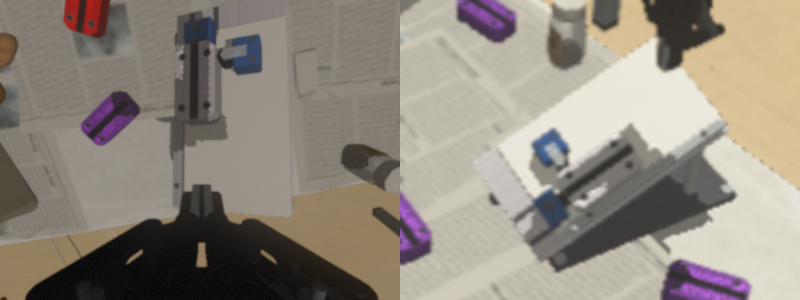

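The pictures show the block along the fence between roller and stop: around (197,80) in the left view, nose on the stop tip. The fingers are clear. Handing in.

```bash
python3 -c "
from plant import ctrl
print(ctrl.sign_off())"
```

```text
the job is handed in; nothing more can be done
None
```

I handed the job in at about 18.7 s with the block home on the end stop: flat, straight along the fence, let go. The push peaked near 9 N and the bystanders were not touched. I could not confirm directly that the brief release condition (step 1) registered.

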